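# Roll the thick dowel pin onto the marked line

### The job

Two metal dowel pins lie on the cork-faced layout board. With your fingertips, push the thicker pin so that it rolls (not skids) across the board until it lies still, centred on and parallel to the black line, ready to be measured there; never pick it up. Leave the thin pin and the upright bushing on the board where they are.

Things in the scene. Friction and masses are not known exactly. Their poses are not given: they have to be found in the camera images.
- thick_pin: thicker aluminium dowel pin, 30 mm diameter, 110 mm long, 0.21 kg, lying on the board nearer the robot than the line, parallel to it within 0.06 rad. Origin at its centre, 15 mm above the cork; y axis along the pin, x and z turn as it rolls. Smooth; the cork brakes it: pushed at 20 to 40 mm/s it rolls on about 5 mm when the push stops. Pushing hardly turns it, so push evenly about its middle
- thin_pin: the thinner plain aluminium dowel pin, 18 mm diameter, 110 mm long, lying on the board beside the thick one, its near end at least 25 mm from the thick pin's end. Origin at its centre (9 mm above the cork), y axis along the pin. To be left alone
- line: straight black line painted on the cork, 4 mm wide, 270 mm long, fixed flat on the board and passing in front of both pins on the side away from the robot. Origin at its middle, at the height of the cork; y axis along the line, x axis across it, away from the robot
- board: plywood layout board faced with cork, 300 mm (x, away from the robot) by 310 mm (y), fixed on the table. Origin at the centre of its underside; the cork face is 12 mm above it. A batten 8 mm wide runs along the near and the far edge and stands 6 mm above the cork
- big_bushing: plain turned steel bushing, 30 mm diameter, 30 mm high, standing upright on the board beyond the line near the far edge. Origin at the centre of its underside. To be left alone
Things that resemble listed ones, but are neither listed nor needed, are in the scene too. Leave any green or turquoise look-alike of the thick_pin alone.

How it is judged (in metres and radians):
On the way:
1. the thick pin has rolled through more than a quarter turn while on the board (angle between thick_pin's own z axis and vertical above 1.7 rad and x of thick_pin in the frame of line below -0.008 m), for 0.05 s.
At the end, for the whole second after the job is handed in: The thick pin lies at rest on the board, its centre within 6 mm of the middle of the black line (measured across the line) and within 120 mm of its midpoint along it, parallel to the line within 0.1 rad; the thin pin and the bushing are within 12 mm of where they started (x of thick_pin in the frame of line between -0.006 and 0.006 m and y of thick_pin in the frame of line between -0.12 and 0.12 m and z of thick_pin in the frame of line between 0.01 and 0.019 m and angle between the y axis of thick_pin and the y axis of line, either way round below 0.1 rad and linear speed of thick_pin below 0.005 m/s and distance of each of thin_pin, big_bushing from where it was at the start of the episode below 0.012 m); the robot touches nothing.
It fails at once if the thick pin is lifted more than 8 mm (z of thick_pin in the frame of line above 0.023 m).
It fails at once if the thin pin is pushed or lifted away (12 mm) (distance of thin_pin from where it was at the start of the episode above 0.012 m).
It fails at once if the bushing is moved 12 mm or knocked over (distance of big_bushing from where it was at the start of the episode above 0.012 m or angle between big_bushing's own z axis and vertical above 0.4 rad).
It also fails if it takes over 40 s, if anything falls off the work surface, if the arm or the gripper's body presses on something with over 40 N, if the wrist force passes 120 N, or if a joint passes its speed limit or range.

### The arm

A 6-joint arm with a two-finger parallel gripper is mounted at the origin on a cart in front of the work surface, level with it; the furniture and walls round the work are solid. World frame = base frame: x ahead of the robot, y to its left, z up, the work surface at z = 0. Lengths are in mm, angles in rad, forces in N, time in s.
With the tool pointing down it reaches from about 425 to 950 mm from the base axis. Payload 14.7 kg.
Tool frame: the origin (TCP) lies at the very end of the fingers, on their centre line; the grasp point (between the pads) lies 19 mm behind it; z points along the fingers, y is the line along which they close (so a half turn about z gives the same grasp; the last joint's range is limited). The gripper opens to 85 mm and grips with 20 to 120 N. Pads are 22 mm wide; open, the fingers measure 114 mm over their backs; the gripper's body (76 mm by 85 mm) begins 54 mm behind the grasp point. The pads swing forward as they close: fully open they stand 13 mm farther back than shut.
Start: joints at [1.277, 0.48, 1.596, -0, 1.065, -0.047], TCP at [158.772, 630.304, 231.297] pointing down, gripper open.
Joint ranges: [-2.75, 2.75], [-0.82, 2.05], [0.23, 2.67], [-1.56, 4.7], [0.09, 2.69], [-2.92, 2.92]. Speed limits (rad/s): [1.89, 1.89, 2.39, 3.01, 3.01, 3.01].

### API

Orientations are given as a unit quaternion [w, x, y, z].
In Python, from station import ctrl gives the robot as it stands.
- The arm moves only by the shell command python3 -m pendant 'ROWS' [FORCE]. ROWS is JSON, one flat list of numbers, 7 for each row, row after row: the shift along the tool's x, y, z normalised to -1 to 1, where 1 is 0.06 m, then the turn, a rotation vector about the tool's x, y, z normalised to -1 to 1, where 1 is 0.12 rad, then the opening, from 0 (shut) to 1 (fully open). In form: [x, y, z, ax, ay, az, jaw, x, y, z, ax, ay, az, jaw, ...]. A call has 1 to 10 rows; each row shifts and turns the commanded pose from where the row before left it, along the tool's axes as they then stand; what a row does not reach is not made up. A row lasts 1/8 s, in which the tool goes at most 62.5 mm and 10.7 degrees, less where a joint would pass 70% of its speed; a pose out of reach is approached as far as the arm can. A call with a number of a shift or a turn outside -1 to 1 is refused whole. A call with a gripper value outside its range is refused whole. The fingers move at their own pace and stop on an object; FORCE is the grip in N (left out, the last holds). Time passes only in rows, so rows that do not move let the fingers close. It gives the time, the measured TCP pose, the force, the opening and the grip force at its end, in the units of the state.
- ctrl.get_state(): the state, without advancing time (a new reading comes with each control period).
- ctrl.read_camera(name): name is "scene" or "side" or "wrist"; returns a dict with "image" (420x560x3 uint8, red, green, blue), "camera_matrix" (3x3 intrinsics, pixels), "k1" (the pictures are not rectified: a ray, as slopes to the right and down, at radius r is drawn at 1 + k1 r^2 times it, then the intrinsics apply), "T" (4x4, takes a point from camera to world coordinates). Camera axes: x right, y down, z forward; pixel columns grow to the right and rows downward; lengths in mm; the calibration is good to about 2 mm. A picture is of the moment at which its call begins. There is no depth.
- ctrl.job_done(): hands the job in; it is judged then, once.
The state is a dict: "clock": time; "joints": joint angles; "joint_vel": joint speeds; "joint_torque": joint torques, N m; "position": TCP position; "eef_rot": TCP orientation; "ft_force": force on the tool from outside, world axes, zero at the start; "moment": the same for the moment, N m; "width": finger opening in mm; "finger_force": force on a finger pad.
Only numpy, scipy, OpenCV 4.12 (cv2) and the standard library are available. Lean on these libraries where they do the work, as an engineer would, in place of code of your own. Each camera call takes 0.05 s, during which the arm holds its last target. There are 200 camera calls.

## Working session

There is one attempt and no reset: what is moved stays moved. The work goes in short steps, Python scripts to look and compute and a shell command to move; the robot and the scene stay as the last step left them, time stands still between calls to the robot, and variables do not carry over. Pictures are saved under pics/ and viewed, at most 10 in all, crops included, and the job is handed in when it is done.

```bash
mkdir -p pics
cat > h.py <<'E'
import numpy as np, cv2, json
from station import ctrl
def grab(n):
    r=ctrl.read_camera(n); K=np.array(r["camera_matrix"]);T=np.array(r["T"]);return r["image"],K,r["k1"],T
def ray(px,K,k1,T):
    p=np.array([(px[0]-K[0,2])/K[0,0],(px[1]-K[1,2])/K[1,1]])
    u=p.copy()
    for _ in range(30): u=p/(1+k1*(u@u))
    return T[:3,3],T[:3,:3]@np.array([u[0],u[1],1])
def onz(px,c,z):
    o,d=ray(px,*c); return o+d*(z-o[2])/d[2]
def two(p1,c1,p2,c2):
    o1,d1=ray(p1,*c1);o2,d2=ray(p2,*c2)
    d1=d1/np.linalg.norm(d1);d2=d2/np.linalg.norm(d2)
    s=np.linalg.lstsq(np.c_[d1,-d2],o2-o1,rcond=None)[0]
    a=o1+s[0]*d1;b=o2+s[1]*d2
    return (a+b)/2,np.linalg.norm(a-b)
def proj(P,K,k1,T):
    q=T[:3,:3].T@(np.array(P)-T[:3,3]);u=q[:2]/q[2];u=u*(1+k1*(u@u));return K[:2,:2]@u+K[:2,2]
E
python3 - <<'E'
from h import *
import pickle
np.set_printoptions(precision=3,suppress=True)
d={}
for n in("scene","side","wrist"):
    im,K,k1,T=grab(n);d[n]=(K,k1,T);cv2.imwrite(f"pics/{n}0.png",im[:,:,::-1]);print(n,K[0,0],k1,T)
pickle.dump(d,open("c.pkl","wb"))
print(ctrl.get_state())
E
```

```text
scene 446.9369322615758 -0.031684876939560604 [[    0.856    -0.291     0.428   -10.523]
 [   -0.517    -0.468     0.716 -1083.156]
 [   -0.008    -0.834    -0.551   767.331]
 [    0.        0.        0.        1.   ]]
side 391.2409109230447 -0.04756444723353695 [[ -0.999   0.023  -0.029 571.804]
 [  0.037   0.569  -0.821 677.236]
 [ -0.002  -0.822  -0.569 649.213]
 [  0.      0.      0.      1.   ]]
wrist 305.7911571944247 -0.014690038804637864 [[  0.245   0.925   0.291  84.774]
 [  0.969  -0.233  -0.075 649.41 ]
 [ -0.001   0.301  -0.954 374.142]
 [  0.      0.      0.      1.   ]]
{'clock': 0.15, 'joints': array([ 1.277,  0.481,  1.597, -0.   ,  1.065, -0.047]), 'joint_vel': array([ 0.001, -0.002, -0.002, -0.   , -0.001, -0.   ]), 'joint_torque': array([  0.001, -95.115, -43.046,  -0.   ,   0.008,   0.   ]), 'position': array([158.717, 630.04 , 230.843]), 'eef_rot': array([-0.   ,  0.123,  0.992, -0.   ]), 'ft_force': array([-0.872, -0.013, -0.359]), 'moment': array([0.057, 0.043, 0.021]), 'finger_force': 0.0, 'width': 85.3619926459161}
```

View pics/scene0.png

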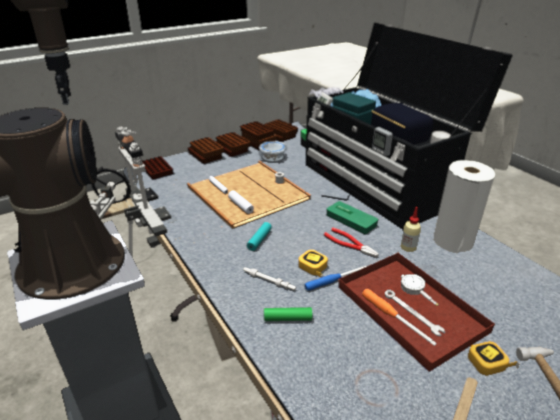

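View pics/side0.png

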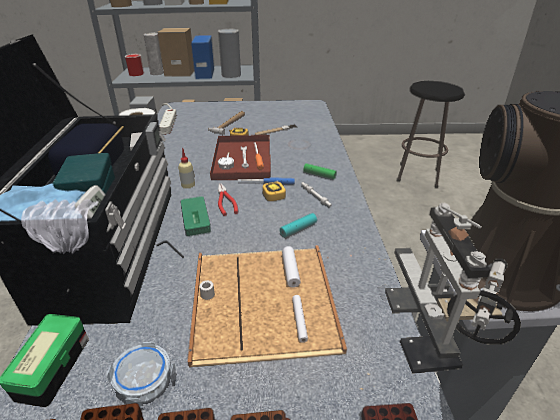

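The side view shows the thick pin from (289,250) to (293,285), the thin pin from (296,297) to (304,340), the line from (239,258) to (241,349) and the bushing at (207,290). In the scene view the thick pin is near (241,202). I'll enlarge both for precise picking.

Run:
```python
import cv2,numpy as np
a=cv2.imread("pics/side0.png")[240:365,185:350];b=cv2.imread("pics/scene0.png")[160:225,185:315]
f=lambda i,s:cv2.resize(i,None,fx=s,fy=s,interpolation=cv2.INTER_CUBIC)
A=f(a,2);A=f(a,2.4);B=f(b,3)
c=np.zeros((500,800,3),np.uint8);c[:300,:396]=A;c[:195,400:790]=B
cv2.imwrite("pics/crop.png",c)
```

```text
(no output)
```

View pics/crop.png

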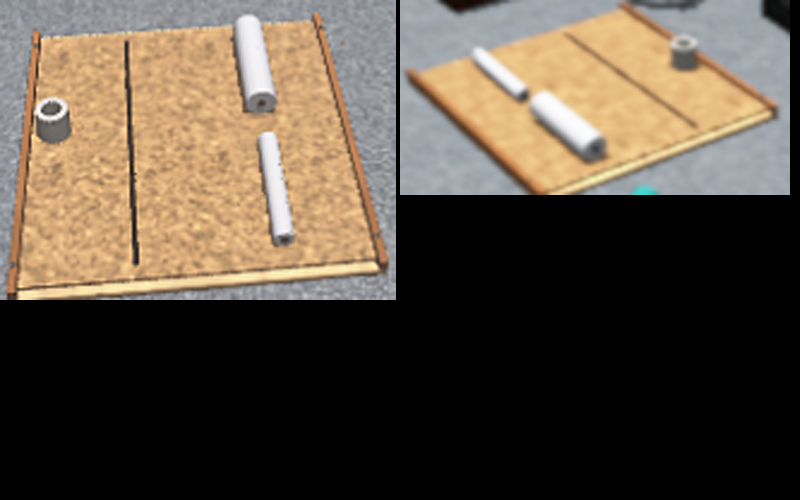

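The crop shows the thick pin's +y end face at side (294.2,282.1) and its −y end face at scene (250.3,209.7). The line runs from side (237.5,257.1) to (241.7,350), which is scene (283.7,202) to (240.7,171.3).

Run:
```python
from h import *
import pickle
np.set_printoptions(precision=1,suppress=True)
d=pickle.load(open("c.pkl","rb"));S=d["side"];C=d["scene"]
print("line+y",two((241.7,350),S,(240.7,171.3),C),onz((241.7,350),S,12))
print("line-y",two((237.5,257.1),S,(283.7,202),C),onz((237.5,257.1),S,12))
print("pin mid",two((290.8,266.3),S,(241,201.5),C))
print("pin +y face",onz((294.2,282.1),S,27),"-y face",onz((250.3,209.7),C,27))
print("thin +y face",onz((303.8,339.6),S,21), "thin -y top",onz((296.3,296),S,30))
print("bush",two((206.5,281.5),S,(279.7,174),C))
im=cv2.imread("pics/wrist0.png")
for P in [(530,220,12)]:print(proj(P,*d["wrist"]))
```

```text
line+y (array([628.5, 211.7,   8.3]), np.float64(8.433664190458465)) [624.2 216.5  12. ]
line-y (array([646.6, -53.7,  11.4]), np.float64(4.741147174351322)) [644.4 -51.3  12. ]
pin mid (array([520. ,   0.4,  26.3]), np.float64(6.496751032755164))
pin +y face [512.9  54.6  27. ] -y face [524.8 -58.1  27. ]
thin +y face [504.9 204.   21. ] thin -y top [511.7  99.1  30. ]
bush (array([705.3,  62.3,  44.4]), np.float64(2.1575818118839494))
[ 99.  448.9]
```

```bash
cat >> h.py <<'E'
from scipy.spatial.transform import Rotation as R
def go(P):
    s=ctrl.get_state();q=s["eef_rot"];r=R.from_quat([q[1],q[2],q[3],q[0]])
    print("t",round(s["clock"],2),"pos",s["position"].round(1),"F",s["ft_force"].round(1),"w",round(s["width"],1))
    M=r.as_matrix();print("toolx",M[:,0].round(3),"tooly",M[:,1].round(3),"z",M[:,2].round(3),"J",np.round(s["joints"],2))
    print("rotvec to line /0.12",(r.inv()*R.from_matrix(np.c_[[-.9973,-.073,0],[-.073,.9973,0],[0,0,-1]])).as_rotvec()/.12)
    print("shift units",(r.inv().apply(np.array(P)-s["position"])/60).round(3))
E
python3 - <<'E'
from h import *
import pickle
np.set_printoptions(precision=3,suppress=True)
d=pickle.load(open("c.pkl","rb"));S=d["side"];C=d["scene"]
print("press top",two((441,208),S,(124,131),C))
print("press base corners",onz((395,290),S,0),onz((390,250),S,0),onz((400,365),S,0))
print("near batten",onz((185+325/2.4,240+40/2.4),S,18),onz((185+375/2.4,240+250/2.4),S,18))
go((470,300,230))
E
python3 -m pendant '[0,0,0,0,0,-0.9,0.5, 0,0,0,0,0,-0.9,0.5, 0,0,0,0,0,-0.85,0.5]'
python3 -c "
from h import *
go((470,300,230))"
```

```text
press top (array([252.903, 134.506, 274.752]), np.float64(32.7310274210971))
press base corners [283.331  62.566   0.   ] [256.759 -76.535   0.   ] [327.57  253.663   0.   ]
near batten [442.097 -38.092  18.   ] [434.021 215.251  18.   ]
t 0.15 pos [158.7 630.  230.8] F [-0.9 -0.  -0.4] w 85.4
toolx [-0.97   0.244  0.   ] tooly [ 0.244  0.97  -0.001] z [-0.    -0.001 -1.   ] J [ 1.28  0.48  1.6  -0.    1.07 -0.05]
rotvec to line /0.12 [-0.007 -0.001 -2.666]
shift units [-6.375 -4.066  0.017]
clock: 0.52
position: [158.7, 630.1, 231.0]
eef_rot: [-0.0, -0.037, 0.999, -0.0]
ft_force: [0.3, 0.5, 0.7]
width: 42.8
finger_force: 0.0
t 0.53 pos [158.7 630.1 231. ] F [0.3 0.5 0.7] w 42.8
toolx [-0.997 -0.075  0.   ] tooly [-0.075  0.997 -0.   ] z [-0. -0. -1.] J [ 1.28  0.48  1.6   0.    1.07 -0.37]
rotvec to line /0.12 [-0.00400905 -0.00164094  0.01328127]
shift units [-4.763 -5.874  0.019]
```

```bash
python3 -m pendant '[-0.6,-0.7,0,0,0,0,0.5, -0.6,-0.7,0,0,0,0,0.5, -0.6,-0.7,0,0,0,0,0.5, -0.6,-0.7,0,0,0,0,0.5, -0.6,-0.7,0,0,0,0,0.5, -0.6,-0.7,0,0,0,0,0.5, -0.6,-0.7,0,0,0,0,0.5, -0.6,-0.7,0,0,0,0,0.5]'
python3 -c "
from h import *
go((430,0,230))"
```

```text
clock: 1.52
position: [471.0, 314.2, 231.3]
eef_rot: [-0.0, -0.036, 0.999, 0.0]
ft_force: [-0.1, 0.9, 0.2]
width: 42.9
finger_force: 0.0
t 1.52 pos [471.  314.2 231.3] F [-0.1  0.9  0.2] w 42.9
toolx [-0.997 -0.071  0.   ] tooly [-0.071  0.997  0.   ] z [-0.  0. -1.] J [ 0.53  0.36  1.79  0.    0.99 -1.11]
rotvec to line /0.12 [ 0.00013558 -0.00049073 -0.01574044]
shift units [ 1.054 -5.174  0.021]
```

```bash
python3 -m pendant '[0.05,-0.65,0,0,0,0,0.5, 0.05,-0.65,0,0,0,0,0.5, 0.05,-0.65,0,0,0,0,0.5, 0.05,-0.65,0,0,0,0,0.5, 0.05,-0.65,0,0,0,0,0.5, 0.05,-0.65,0,0,0,0,0.5, 0.05,-0.65,0,0,0,0,0.5, 0.05,-0.65,0,0,0,0,0.5, 0,0,0,0,0,0,0.5, 0,0,0,0,0,0,0.5]'
python3 -c "
from h import *
import pickle
im,K,k1,T=grab('wrist');pickle.dump((K,k1,T),open('w1.pkl','wb'));cv2.imwrite('pics/w1.png',im[:,:,::-1])
go((480,0,100))"
```

```text
clock: 2.78
position: [468.1, 2.9, 231.2]
eef_rot: [-0.0, -0.035, 0.999, 0.0]
ft_force: [-0.5, 0.2, -0.5]
width: 42.9
finger_force: 0.0
t 2.83 pos [468.2   3.3 231.3] F [-0.2 -0.1 -0.4] w 42.5
toolx [-0.997 -0.071  0.   ] tooly [-0.071  0.997  0.   ] z [-0.  0. -1.] J [-0.06  0.23  2.    0.    0.92 -1.7 ]
rotvec to line /0.12 [ 0.0016738  -0.00077608 -0.01424572]
shift units [-0.193 -0.069  2.188]
```

View pics/w1.png

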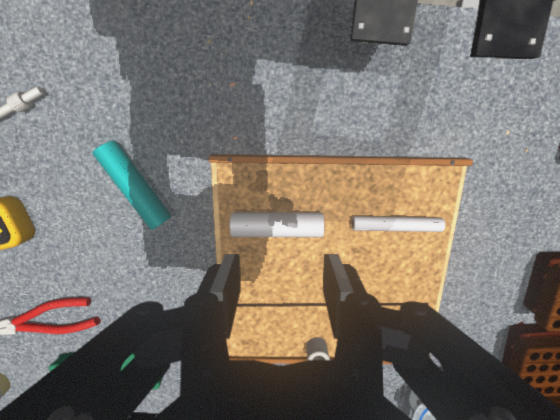

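The wrist view shows the thick pin from (231,225) to (323,223), the thin pin at (352–444, 223), the line at row ≈304, and the near batten at row 160. I'll now fit these to sub-pixel accuracy.

```bash
cat > fit.py <<'E'
from h import *
def linefit(im,c,cols,r0,r1):
    g=im.astype(float).sum(2);P=[]
    for u in cols:
        w=np.clip(250-g[r0:r1,u],0,None)
        if w.sum()>100:P.append(onz((u,(w*np.arange(r0,r1)).sum()/w.sum()),c,12)[:2])
    P=np.array(P);k=np.polyfit(P[:,1],P[:,0],1)
    for _ in range(3):
        e=abs(np.polyval(k,P[:,1])-P[:,0]);P=P[e<3];k=np.polyfit(P[:,1],P[:,0],1)
    return k,len(P)
def pinfit(im,c,r0,r1,u0,u1):
    hsv=cv2.cvtColor(im,cv2.COLOR_RGB2HSV)
    m=np.zeros(im.shape[:2],np.uint8);m[r0:r1,u0:u1]=((hsv[r0:r1,u0:u1,1]<60)&(hsv[r0:r1,u0:u1,2]>60))*255
    m=cv2.morphologyEx(cv2.morphologyEx(m,cv2.MORPH_CLOSE,np.ones((5,5))),cv2.MORPH_OPEN,np.ones((5,5)))
    cs=cv2.findContours(m,cv2.RETR_EXTERNAL,cv2.CHAIN_APPROX_NONE)[0]
    k=max(cs,key=cv2.contourArea);(x,y),(w,h),a=cv2.minAreaRect(k)
    B=cv2.boxPoints(((x,y),(w,h),a))
    B=B[np.argsort(B[:,0])];e1=B[:2].mean(0);e2=B[2:].mean(0)
    return (x,y),(w,h),a,onz((x,y),c,27),onz(e1,c,27),onz(e2,c,27)
E
python3 - <<'E'
from fit import *
import pickle
np.set_printoptions(precision=2,suppress=True)
c=pickle.load(open('w1.pkl','rb'));im=cv2.imread('pics/w1.png')[:,:,::-1].copy()
print("line",linefit(im,c,list(range(246,318))+list(range(355,430)),296,314))
k,_=linefit(im,c,list(range(246,318))+list(range(355,430)),296,314);print("at y=0",k[1])
print("pin",pinfit(im,c,205,245,222,335))
print("thin",pinfit(im,c,205,245,340,455)[3:])
print("batten",onz((340,160),c,18))
print("bush?",onz((318,343),c,42))
E
```

```text
line (array([ -0.  , 636.73]), 50)
at y=0 636.7267844072136
pin ((276.0, 224.0), (24.0, 94.0), 90.0, array([520.1 ,   0.52,  27.  ]), array([524.07, -56.25,  27.  ]), array([516.14,  57.27,  27.  ]))
thin (array([509.26, 148.58,  27.  ]), array([512.18,  93.22,  27.  ]), array([506.33, 204.3 ,  27.  ]))
batten [439.09  69.81  18.  ]
bush? [678.49  66.82  42.  ]
```

Run:
```python
from fit import *
import pickle
np.set_printoptions(precision=4,suppress=True)
c=pickle.load(open('w1.pkl','rb'));im=cv2.imread('pics/w1.png')[:,:,::-1].copy()
g=im.astype(int).sum(2)
for u in (255,280,305,365,390,410,425): r=300+np.argmin(g[300:314,u]);print(u,r,g[r-4:r+5,u],onz((u,r),c,12)[:2])
```

```text
255 304 [481 467 450 333 224 224 307 446 493] [644.9196 -20.7182]
280 305 [514 490 390 246 235 324 504 547 539] [644.1059  13.8038]
305 304 [513 515 474 308 224 266 415 492 491] [640.1113  48.1058]
365 312 [164 153 159 152 139 151 148 143 143] [647.3825 132.8344]
390 311 [502 424 215 166 159 160 160 157 158] [643.45  167.454]
410 309 [169 167 174 159 157 163 157 161 166] [638.3894 194.7713]
425 307 [225 189 187 177 171 184 175 171 193] [633.8135 215.0493]
```

```bash
python3 -m pendant '[-0.16,-0.08,0.6,0,0,0,0.5, 0,0,0.7,0,0,0,0.5, 0,0,0.7,0,0,0,0.5, 0,0,0.7,0,0,0,0.5, 0,0,0.5,0,0,0,0.5, 0,0,0.3,0,0,0,0.5, 0,0,0,0,0,0,0.5]'
python3 -c "
from h import *
im,K,k1,T=grab('wrist');cv2.imwrite('pics/w2.png',im[:,:,::-1])
im2=grab('side')[0];cv2.imwrite('pics/s2.png',cv2.resize(im2[230:360,180:360,::-1],None,fx=4,fy=4))
go((494,0,20))"
```

```text
clock: 3.7
position: [477.3, -0.4, 20.2]
eef_rot: [-0.001, -0.036, 0.999, 0.0]
ft_force: [-0.5, 0.0, 0.9]
width: 43.0
finger_force: 0.0
t 3.8 pos [478.3  -0.8  21.7] F [-0.8  0.8 -0.2] w 42.6
toolx [-0.997 -0.072 -0.   ] tooly [-0.072  0.997  0.   ] z [ 0.  0. -1.] J [-0.06  0.59  2.15  0.    0.41 -1.71]
rotvec to line /0.12 [ 3.55600208e-06  3.73905956e-04 -6.77576526e-03]
shift units [-0.261 -0.006  0.028]
```

View pics/w2.png

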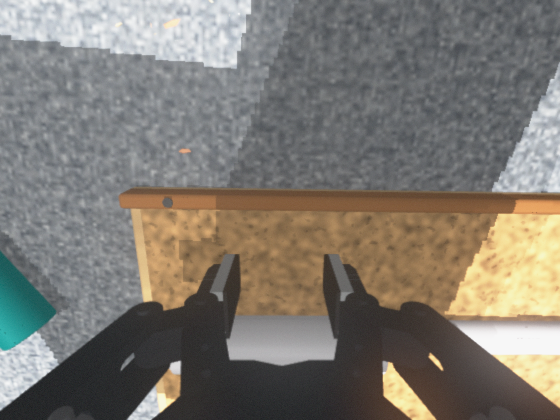

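View pics/s2.png

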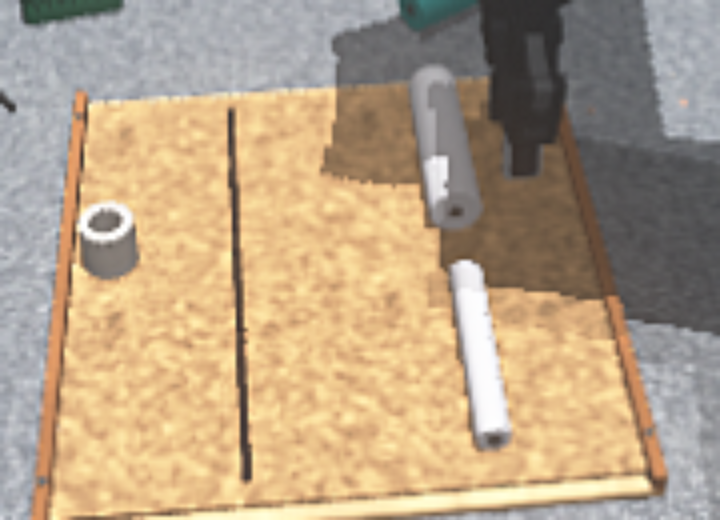

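The wrist view shows the fingers (232 and 335, ≈290) behind the pin, which lies at row ≈340. The side crop shows the tip at (520,175) just behind the pin and well inside the batten. I'll lower slightly and start pushing at about 30 mm/s.

```bash
python3 -m pendant '[-0.05,0,0.06,0,0,0,0.5, -0.06,0,0,0,0,0,0.5, -0.06,0,0,0,0,0,0.5, -0.06,0,0,0,0,0,0.5, -0.06,0,0,0,0,0,0.5, -0.06,0,0,0,0,0,0.5, -0.06,0,0,0,0,0,0.5, -0.06,0,0,0,0,0,0.5, -0.06,0,0,0,0,0,0.5, -0.06,0,0,0,0,0,0.5]'
python3 -m pendant '[-0.06,0,0,0,0,0,0.5, -0.06,0,0,0,0,0,0.5, -0.06,0,0,0,0,0,0.5, -0.06,0,0,0,0,0,0.5, -0.06,0,0,0,0,0,0.5, -0.06,0,0,0,0,0,0.5, -0.06,0,0,0,0,0,0.5, -0.06,0,0,0,0,0,0.5, -0.06,0,0,0,0,0,0.5, -0.06,0,0,0,0,0,0.5]'
python3 -m pendant '[-0.06,0,0,0,0,0,0.5, -0.06,0,0,0,0,0,0.5, -0.06,0,0,0,0,0,0.5, -0.06,0,0,0,0,0,0.5, 0,0,0,0,0,0,0.5, 0,0,0,0,0,0,0.5, 0,0,0,0,0,0,0.5, 0,0,0,0,0,0,0.5]'
cat > look.py <<'E'
from h import *
import sys,pickle
n=sys.argv[1]
im,*c=grab('side');pickle.dump(c,open(f'c_{n}.pkl','wb'))
cv2.imwrite(f'pics/{n}.png',cv2.resize(im[230:360,180:360,::-1],None,fx=4,fy=4,interpolation=cv2.INTER_CUBIC))
go((600,8,20))
E
python3 look.py s3
```

```text
clock: 5.05
position: [513.7, 1.2, 17.7]
eef_rot: [-0.0, -0.036, 0.999, -0.0]
ft_force: [0.3, -0.8, 0.3]
width: 42.9
finger_force: 0.1
clock: 6.3
position: [549.6, 3.7, 17.7]
eef_rot: [-0.0, -0.036, 0.999, 0.0]
ft_force: [1.3, -0.2, -0.1]
width: 42.6
finger_force: 0.1
clock: 7.3
position: [563.6, 4.7, 17.7]
eef_rot: [-0.0, -0.036, 0.999, 0.0]
ft_force: [0.3, -0.6, 0.1]
width: 42.6
finger_force: 0.0
t 7.35 pos [563.6   4.7  17.7] F [-1.1 -0.5 -0.3] w 42.7
toolx [-0.997 -0.071  0.   ] tooly [-0.071  0.997 -0.   ] z [-0. -0. -1.] J [-0.05  0.66  1.95 -0.    0.53 -1.69]
rotvec to line /0.12 [-7.87555499e-06 -3.36686091e-04 -1.53223584e-02]
shift units [-0.608  0.011 -0.038]
```

View pics/s3.png

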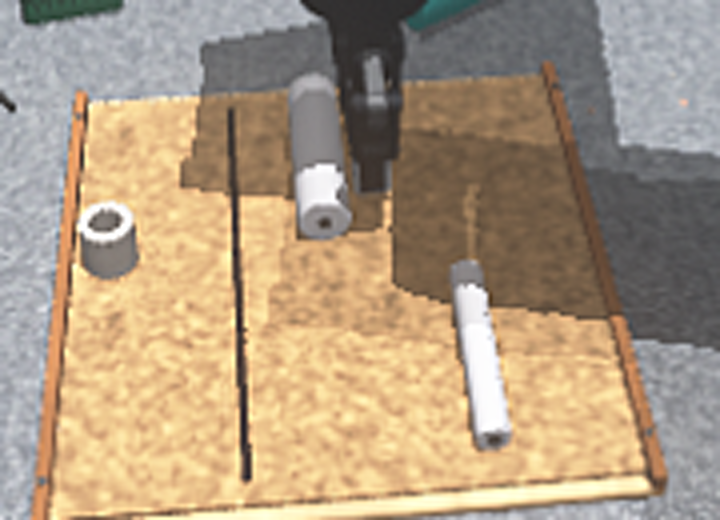

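The pin rolled evenly. Its +y end face is now at crop (325,222), and the line passes (231,110) and (246,478).

```bash
cat > rem.py <<'E'
from h import *
import sys,pickle
n=sys.argv[1];f=[float(v) for v in sys.argv[2:]]
c=pickle.load(open(f'c_{n}.pkl','rb'));p=lambda a,b:(180+(a+.5)/4-.5,230+(b+.5)/4-.5)
a=onz(p(231,110),c,12);b=onz(p(246,478),c,12);u=(b-a)/np.linalg.norm(b-a);nrm=np.array([u[1],-u[0],0])
e=onz(p(*f[:2]),c,27)
print("line",a.round(1),b.round(1),"slope",u[0]/u[1],"face",e.round(1),"across",(e-a)@nrm,"along of pin centre from line mid",(e-(a+b)/2)@u-55)
E
python3 rem.py s3 325 222; cp c_s3.pkl c_s2.pkl; python3 rem.py s2 457 211
```

```text
line [644.7 -51.2  12. ] [625.4 214.5  12. ] slope -0.07253971899392982 face [586.9  61.1  27. ] across -49.50798526227739 along of pin centre from line mid -72.00093825098921
line [644.7 -51.2  12. ] [625.4 214.5  12. ] slope -0.07253971899392982 face [513.7  55.5  27. ] across -122.93069564252313 along of pin centre from line mid -72.30038860145933
```

```bash
python3 -m pendant '[-0.06,0,0,0,0,0,0.5, -0.06,0,0,0,0,0,0.5, -0.06,0,0,0,0,0,0.5, -0.06,0,0,0,0,0,0.5, -0.06,0,0,0,0,0,0.5, -0.06,0,0,0,0,0,0.5, -0.06,0,0,0,0,0,0.5, -0.06,0,0,0,0,0,0.5, -0.06,0,0,0,0,0,0.5, -0.06,0,0,0,0,0,0.5]'
python3 -m pendant '[0,0,0,0,0,0,0.5, 0,0,0,0,0,0,0.5, 0,0,0,0,0,0,0.5, 0,0,0,0,0,0,0.5]'
python3 look.py s4
```

```text
clock: 8.6
position: [599.9, 7.3, 17.7]
eef_rot: [-0.0, -0.036, 0.999, -0.0]
ft_force: [-1.4, -0.7, -0.1]
width: 42.7
finger_force: 0.1
clock: 9.1
position: [599.5, 7.3, 17.7]
eef_rot: [-0.0, -0.036, 0.999, -0.0]
ft_force: [0.1, -0.5, 0.4]
width: 42.6
finger_force: 0.0
t 9.15 pos [599.5   7.3  17.7] F [ 0.4 -0.1  1.3] w 42.7
toolx [-0.997 -0.071  0.   ] tooly [-0.071  0.997 -0.   ] z [-0. -0. -1.] J [-0.04  0.69  1.87 -0.    0.59 -1.68]
rotvec to line /0.12 [-7.44807442e-05 -4.35404715e-04 -1.56290312e-02]
shift units [-0.008  0.012 -0.039]
```

View pics/s4.png

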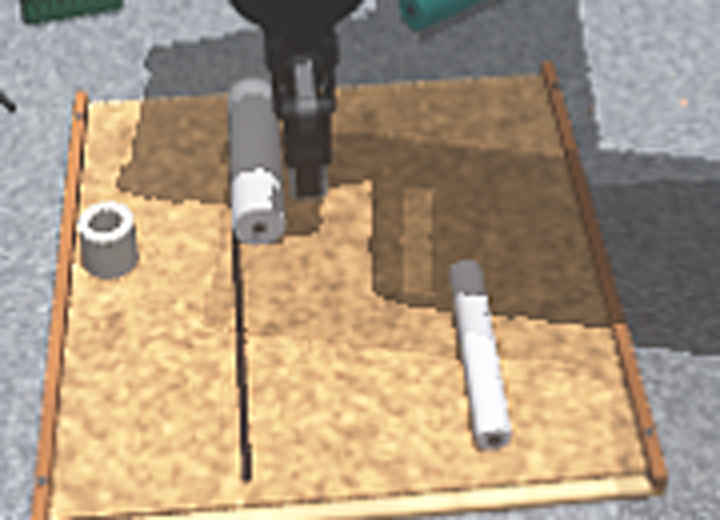

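The pin's end face is at crop (260,227), still short of the line at (236,225).

```bash
python3 rem.py s4 260 227
```

```text
line [644.7 -51.2  12. ] [625.4 214.5  12. ] slope -0.07253971899392982 face [622.6  63.5  27. ] across -13.755387540433619 along of pin centre from line mid -72.11649083494032
```

```bash
python3 -m pendant '[-0.058,0,0,0,0,0,0.5, -0.058,0,0,0,0,0,0.5, -0.058,0,0,0,0,0,0.5, -0.058,0,0,0,0,0,0.5, 0,0,0,0,0,0,0.5, 0,0,0,0,0,0,0.5, 0,0,0,0,0,0,0.5, 0,0,0,0,0,0,0.5]'
python3 look.py s5
```

```text
clock: 10.15
position: [613.4, 8.3, 17.7]
eef_rot: [-0.0, -0.036, 0.999, -0.0]
ft_force: [-0.6, -0.8, -0.3]
width: 42.4
finger_force: 0.0
t 10.2 pos [613.4   8.3  17.7] F [-0.4  0.2  0.2] w 42.6
toolx [-0.997 -0.071  0.   ] tooly [-0.071  0.997 -0.   ] z [-0. -0. -1.] J [-0.04  0.7   1.83 -0.    0.61 -1.68]
rotvec to line /0.12 [-0.00018045 -0.00010227 -0.01579297]
shift units [ 0.224  0.012 -0.038]
```

View pics/s5.png

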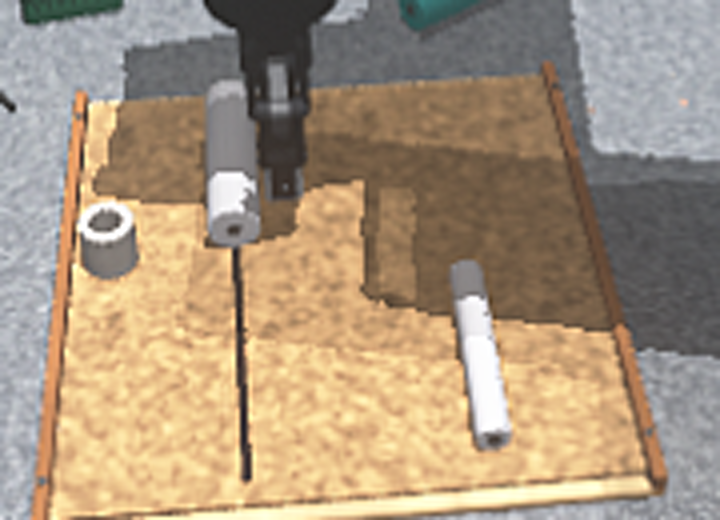

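The end face at crop (234,229) now sits over the line at (236,246). I'll back off, rise, and check with the wrist camera.

```bash
python3 rem.py s5 234 229
python3 -m pendant '[0.3,0,0,0,0,0,0.5, 0.5,0,0,0,0,0,0.5, 0.5,0,-0.4,0,0,0,0.5, 0.3,0,-0.8,0,0,0,0.5, 0.2,0,-0.8,0,0,0,0.5, 0,0,-0.8,0,0,0,0.5, 0,0,-0.7,0,0,0,0.5, 0,0,0,0,0,0,0.5, 0,0,0,0,0,0,0.5]'
python3 - <<'E'
from fit import *
np.set_printoptions(precision=1,suppress=True)
im,*c=grab('wrist');cv2.imwrite('pics/w6.png',im[:,:,::-1])
for P in [(644.7,-51.2,12),(625.4,214.5,12)]: print(proj(P,*c))
go((500,0,200))
E
```

```text
line [644.7 -51.2  12. ] [625.4 214.5  12. ] slope -0.07253971899392982 face [636.8  64.5  27. ] across 0.4850631957855779 along of pin centre from line mid -72.1523338841565
clock: 11.32
position: [505.4, 0.6, 227.3]
eef_rot: [-0.0, -0.036, 0.999, 0.0]
ft_force: [-0.3, -0.2, -0.9]
width: 42.4
finger_force: 0.0
[234.7 280.3]
[434.8 279.7]
t 11.38 pos [505.1   0.6 226.8] F [ 0.3 -0.2 -0.2] w 42.7
toolx [-1.  -0.1  0. ] tooly [-0.1  1.   0. ] z [-0.  0. -1.] J [-0.1  0.3  1.9 -0.   0.9 -1.7]
rotvec to line /0.12 [ 0. -0. -0.]
shift units [ 0.1 -0.   0.4]
```

View pics/w6.png

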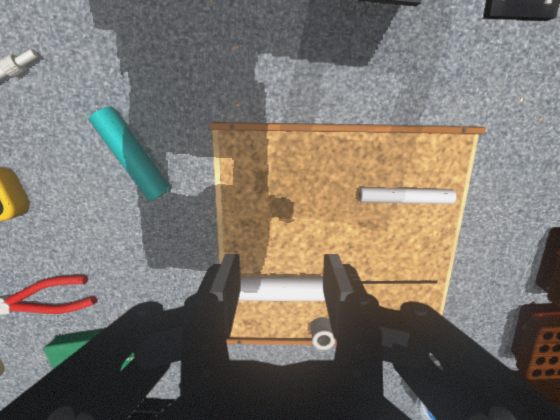

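The wrist view shows the pin at rows ≈275–301, columns 240–322, with the line at row ≈282 to its right. I'll check this against a projected cylinder on the line.

Run:
```python
from fit import *
np.set_printoptions(precision=2,suppress=True)
_,*c=grab('wrist');im=cv2.imread('pics/w6.png')
g=im.astype(int).sum(2);hsv=cv2.cvtColor(im,cv2.COLOR_BGR2HSV)
for u in (365,390,415,430):
    w=np.clip(330-g[274:290,u],0,None);r=(w*np.arange(274,290)).sum()/max(w.sum(),1);print("line",u,r,onz((u,r),c,12)[:2])
u0=np.array([-.0725,1,0])/np.hypot(.0725,1);n=np.array([u0[1],-u0[0],0])
for u in (250,265,280,295,310):
    col=hsv[262:315,u,1];r=np.where(col<70)[0]+262
    # silhouette -> axis: plane fit by scanning axis offset at z=27
    def edges(off):
        o=np.array([640.98,0,27])+off*n
        y=onz((u,288),c,27)[1];A=o+u0*(y/u0[1])
        R_=[proj(A+15*(np.cos(t)*n+np.sin(t)*np.array([0,0,1])),*c)[1] for t in np.linspace(0,2*np.pi,73)]
        return min(R_),max(R_)
    off=min(np.arange(-10,10,.25),key=lambda o:abs(sum(edges(o))-(r.min()-.5+r.max()+.5)))
    print("pin",u,r.min(),r.max(),"pred0",edges(0),"offset",off)
```

```text
line 365 281.8666666666667 [634.01 121.68]
line 390 281.58673469387753 [631.32 154.87]
line 415 281.51851851851853 [628.97 188.2 ]
line 430 281.4566473988439 [627.54 208.24]
pin 250 277 300 pred0 (np.float64(275.03941135894473), np.float64(299.1939376223987)) offset 2.0
pin 265 277 300 pred0 (np.float64(275.02164577461235), np.float64(299.17969892842245)) offset 2.0
pin 280 277 300 pred0 (np.float64(274.99930298155004), np.float64(299.15893440162677)) offset 2.0
pin 295 277 300 pred0 (np.float64(274.9723837347083), np.float64(299.13164554722664)) offset 2.0
pin 310 277 300 pred0 (np.float64(274.94088454575143), np.float64(299.0978278201521)) offset 2.25
```

Measured against the line in the same view, the pin is within about 0.5 mm of centre and parallel, and the arm is clear of everything. Handing in.

```bash
python3 -c "
from station import ctrl
print(ctrl.job_done())"
```

```text
the job is handed in; nothing more can be done
None
```

I rolled the thick pin about 123 mm onto the black line, where it measured within about 0.5 mm of centre and parallel; I never touched the thin pin or the bushing, and I handed the job in at about 11.5 s (no verdict was returned).

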